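# Clamp the casting mould crosswise

## Robot

A 6-joint arm with a two-finger parallel gripper is mounted at the origin on the work surface. World frame = base frame: x ahead of the robot, y to its left, z up, the work surface at z = 0. Lengths are in mm, angles in rad, forces in N, time in s.
With the tool pointing down it reaches from about 250 to 775 mm from the base axis. Payload 8.9 kg.
Tool frame: the origin (TCP) lies on the mounting face of the last link; the fingertips stand 173 mm ahead of it and the grasp point (between the pads) lies 155 mm ahead of it; z points along the fingers, y is the direction in which the jaws open and shut (so a half turn about z gives the same grasp; the last joint's range is limited). The gripper opens to 85 mm and grips with 20 to 120 N. Pads are 22 mm wide; open, the fingers measure 114 mm over their backs; the gripper's body (76 mm by 85 mm) begins 54 mm behind the grasp point. The pads swing forward as they close: fully open they stand 13 mm farther back than shut.
Start: joints at [-1.362, 0.291, -0.153, 1.127, 0, 1.431], TCP at [178.938, -493.564, 404.705] pointing down, gripper open.
Joint ranges: [-2.52, 2.52], [-0.91, 1.74], [-1.3, 1.37], [-1.96, 2.02], [-1.52, 1.47], [-3.14, 3.14]. Speed limits (rad/s): [2.22, 2.22, 2.79, 3.14, 3.14, 3.14].

## Interface

Orientations are given as a 3x3 rotation matrix whose columns are the frame's x, y, z axes.
In Python, from cell import robot, viewer gives the robot as it stands. Calls block until the motion is done:
- robot.movep(position, orientation): joint-space move of the TCP to a pose.
- robot.movel(position, rot=None, speed=150, f_stop=None): straight line of the TCP; rot=None keeps the orientation; speed is the mean speed in mm/s. With f_stop (N) it stops when the force on the tool has changed by that much, and returns True; else False.
- robot.move_joints(angles): joint-space move.
- robot.release() and robot.close_gripper(f_grip=None): open the fingers fully, or close them until they stop; f_grip is the grip in N (None keeps the last).
- robot.wait(seconds).
- robot.solve_ik(position, orientation): joint angles nearest the present ones, or None.
- robot.get_state(): the state.
- viewer.capture(name): name is "scene" or "top" or "wrist"; returns a dict with "pixels" (420x560x3 uint8, red, green, blue), "vfov" (degrees; the focal length in pixels is half the picture's height over the tangent of half this angle, whatever the lens; pixels are square), "cx", "cy" (the principal point, pixels), "world_from_camera" (4x4, takes a point from camera to world coordinates). Camera axes: x right, y down, z forward; pixel columns grow to the right and rows downward; lengths in mm; the calibration is good to about 2 mm. A picture is of the moment at which its call begins. There is no depth.
A pose or a line that the arm cannot do raises robot.MotionError and nothing moves.
- robot.sign_off(): hands the job in, once; it reports no verdict.
The state is a dict: "time_s": time; "qpos": joint angles; "qd": joint speeds; "joint_efforts": joint torques, N m; "tcp_pos": TCP position; "ee_rot": TCP orientation; "contact_force": force on the tool from outside, world axes, zero at the start; "torque": the same for the moment, N m; "width": finger opening in mm.
Only numpy, scipy, OpenCV 4.12 (cv2) and the standard library are available. Lean on these libraries where they do the work, as an engineer would, in place of code of your own. Each camera call takes 0.05 s, during which the arm holds its last target.

## Task

Tighten the larger mould frame evenly, so that the mould does not tilt: press its four cam levers down in two passes, first each of them to about halfway, and only when all four are halfway, each of them fully down. In both passes work crosswise: after the first lever take the one diagonally opposite it, then the other two; and do not knock over the small cement jar beside the frame.

Things in the scene. Friction and masses are not known exactly. Their poses are not given: they have to be found in the camera images.
- frame: Larger mould clamp, fixed to the bench: grey casting mould between two aluminium plates, 130 (x) by 120 mm (y), three pouring holes and four steel cam levers on top, one per corner. Origin: centre of its underside, z up. Plate top z = 44 mm. Lever pivots at x = +-45, y = +-45, z = 53 mm, axes along x. (The smaller two-lever clamp nearby is already shut: not part of the job.)
- lever_a (a joint): Angle (rad) of the lever at the frame's +x, +y corner (lever_c is diagonal to it): 0 level, fully tight, firm stop; 0.45 halfway; 0.8 to 0.95 (slanting up) at the start. Flat bar 75 mm long from its pivot, outward along the frame's +y, 18 wide, 8 thick, last 22 mm 24 wide, 10 thick. Pushed down from above (about 4 N, 40 mm from the pivot) it stays where left.
- lever_b (a joint): Angle (rad) of the lever at the frame's +x, -y corner (lever_d is diagonal to it): 0 level, fully tight, firm stop; 0.45 halfway; 0.8 to 0.95 (slanting up) at the start. Flat bar 75 mm long from its pivot, outward along the frame's -y, 18 wide, 8 thick, last 22 mm 24 wide, 10 thick. Pushed down from above (about 4 N, 40 mm from the pivot) it stays where left.
- lever_c (a joint): Angle (rad) of the lever at the frame's -x, -y corner (lever_a is diagonal to it): 0 level, fully tight, firm stop; 0.45 halfway; 0.8 to 0.95 (slanting up) at the start. Flat bar 75 mm long from its pivot, outward along the frame's -y, 18 wide, 8 thick, last 22 mm 24 wide, 10 thick. Pushed down from above (about 4 N, 40 mm from the pivot) it stays where left.
- lever_d (a joint): Angle (rad) of the lever at the frame's -x, +y corner (lever_b is diagonal to it): 0 level, fully tight, firm stop; 0.45 halfway; 0.8 to 0.95 (slanting up) at the start. Flat bar 75 mm long from its pivot, outward along the frame's +y, 18 wide, 8 thick, last 22 mm 24 wide, 10 thick. Pushed down from above (about 4 N, 40 mm from the pivot) it stays where left.
- cement: Small loose jar of cement, 42 mm across and 62 mm tall with a white cap, standing on the bench just beyond the +x side of the frame. Origin at the centre of its underside, z up.
There are look-alikes about, which are no part of the job. Leave any brown, green or red look-alike of the cement alone.

How it is judged (in metres and radians):
On the way, in this order (a step that is already met when the one before it is completed fails the run):
1. all four levers are about halfway down (between 0.2 and 0.65 rad) (value of joint lever_a between 0.2 and 0.65 rad and value of joint lever_b between 0.2 and 0.65 rad and value of joint lever_c between 0.2 and 0.65 rad and value of joint lever_d between 0.2 and 0.65 rad), for 0.1 s.
2. all four levers are fully down (below 0.15 rad) (value of joint each of lever_a, lever_b, lever_c, lever_d below 0.15 rad), for 0.2 s.
At the end, for the whole second after the job is handed in: All four levers of the larger frame lie level within 0.15 rad (about 10 mm at the lever's end) and at rest, and the cement jar stands upright within 0.3 rad (all of step 2 and velocity of joint lever_a between -0.05 and 0.05 rad/s and velocity of joint lever_b between -0.05 and 0.05 rad/s and velocity of joint lever_c between -0.05 and 0.05 rad/s and velocity of joint lever_d between -0.05 and 0.05 rad/s and angle between cement's own z axis and vertical below 0.3 rad); the robot touches nothing.
It fails at once if a lever is pressed well past halfway (below 0.2 rad) while another is not yet halfway (above 0.65 rad) (value of joint any of lever_a, lever_b, lever_c, lever_d below 0.2 rad and value of joint any of lever_a, lever_b, lever_c, lever_d above 0.65 rad).
It fails at once if in the first pass the second lever brought down (below 0.65 rad) is a neighbour of the first instead of its diagonal opposite ((value of joint each of lever_a, lever_b below 0.65 rad and value of joint each of lever_c, lever_d above 0.65 rad) or (value of joint each of lever_b, lever_c below 0.65 rad and value of joint each of lever_d, lever_a above 0.65 rad) or (value of joint each of lever_c, lever_d below 0.65 rad and value of joint each of lever_a, lever_b above 0.65 rad) or (value of joint each of lever_d, lever_a below 0.65 rad and value of joint each of lever_b, lever_c above 0.65 rad)).
It fails at once if in the second pass the second lever brought fully down (below 0.15 rad) is a neighbour of the first instead of its diagonal opposite ((value of joint each of lever_a, lever_b below 0.15 rad and value of joint each of lever_c, lever_d above 0.15 rad) or (value of joint each of lever_b, lever_c below 0.15 rad and value of joint each of lever_d, lever_a above 0.15 rad) or (value of joint each of lever_c, lever_d below 0.15 rad and value of joint each of lever_a, lever_b above 0.15 rad) or (value of joint each of lever_d, lever_a below 0.15 rad and value of joint each of lever_b, lever_c above 0.15 rad)).
It fails at once if the cement jar is knocked over (tilted more than 0.5 rad) (angle between cement's own z axis and vertical above 0.5 rad).
It also fails if it takes over 58 s, if anything falls off the work surface, if the arm or the gripper's body presses on something with over 40 N, if the wrist force passes 120 N, or if a joint passes its speed limit or range.

## Working session

There is one attempt and no reset: what is moved stays moved. The work goes in short steps, each a Python script; the robot and the scene stay as the last script left them, time stands still between calls to the robot, and variables do not carry over. Pictures are saved under pics/ and viewed, and the job is handed in when it is done.

```bash
ls; mkdir -p pics; python3 - <<'E'
from cell import robot, viewer
import cv2,numpy as np
for n in ["scene","top","wrist"]:
    c=viewer.capture(n); cv2.imwrite(f"pics/{n}0.png",c["pixels"][:,:,::-1])
    print(n,c["vfov"],c["cx"],c["cy"],np.round(c["world_from_camera"],4).tolist())
s=robot.get_state();print(s)
E
```

```text
pics
scene 53.41880110151091 283.7838575476508 205.1170626303144 [[0.8956, 0.31, -0.3191, 858.2422], [0.4447, -0.6417, 0.6249, -490.4819], [-0.011, -0.7016, -0.7125, 572.5434], [0.0, 0.0, 0.0, 1.0]]
top 48.96952619999644 273.1216261619632 219.309395525002 [[-0.0026, -0.9928, 0.1195, 527.2728], [-1.0, 0.0015, -0.0096, -18.3267], [0.0094, -0.1196, -0.9928, 900.4432], [0.0, 0.0, 0.0, 1.0]]
wrist 61.38865786739149 273.78330943630925 206.29956774175366 [[0.3395, -0.9043, -0.2587, 243.9813], [-0.9406, -0.3267, -0.0922, -469.2599], [-0.0012, 0.2747, -0.9615, 372.7275], [0.0, 0.0, 0.0, 1.0]]
{'time_s': 0.15, 'qpos': array([-1.36232702e+00,  2.91144753e-01, -1.53923734e-01,  1.12672529e+00,
        5.99850145e-06,  1.43150619e+00]), 'qd': array([-0.00039439, -0.00078399,  0.00227006, -0.00032062, -0.00193979,
        0.00047992]), 'joint_efforts': array([ 8.73590980e-04, -5.37369812e+01,  3.31520069e+01,  1.14788889e-02,
       -2.42481337e-04, -4.93494355e-06]), 'tcp_pos': array([ 178.89215647, -493.41300499,  404.27824173]), 'ee_rot': array([[ 9.40138651e-01,  3.40792130e-01, -2.00566282e-04],
       [ 3.40792158e-01, -9.40138155e-01,  9.77095883e-04],
       [ 1.44426572e-04, -9.86957022e-04, -9.99999503e-01]]), 'contact_force': array([ 0.146055  , -0.1396448 , -0.11089836]), 'torque': array([0.02139802, 0.01836653, 0.00895137]), 'width': 85.5819302572257}
```

View pics/scene0.png

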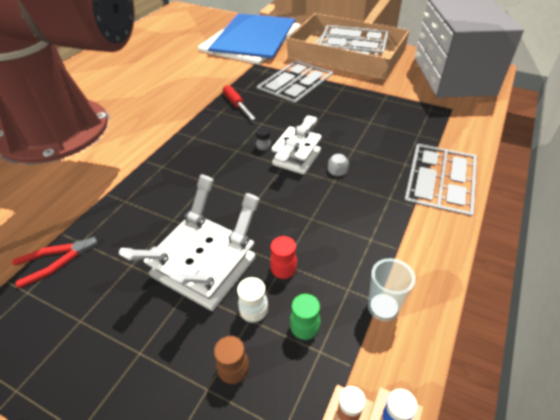

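View pics/top0.png

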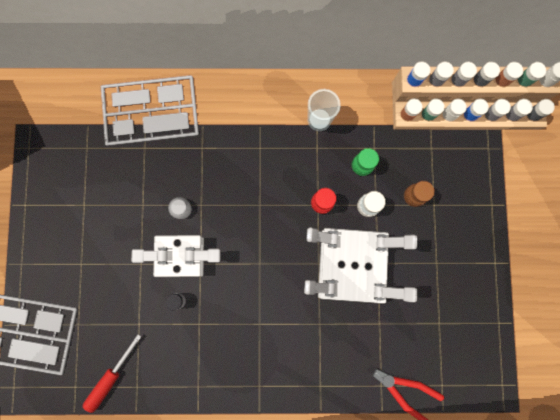

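The top view shows the four-lever frame at about (354,266) and the white-capped jar at (371,204). The look-alikes are red (324,201), green (366,161) and brown (419,193). The small two-lever clamp at (178,256) is also not part of the job. Next I'll crop in closer.

```bash
python3 - <<'E'
import cv2
a=cv2.imread("pics/top0.png")[180:320,290:450]; cv2.imwrite("pics/topc.png",cv2.resize(a,None,fx=5,fy=4.2857 and 5,interpolation=cv2.INTER_CUBIC)[:600*2])
a=cv2.imread("pics/topc.png"); print(a.shape); cv2.imwrite("pics/topc.png",cv2.resize(cv2.imread("pics/top0.png")[190:310,290:450],None,fx=5,fy=5,interpolation=cv2.INTER_CUBIC))
cv2.imwrite("pics/scenec.png",cv2.resize(cv2.imread("pics/scene0.png")[170:320,110:310],None,fx=4,fy=4,interpolation=cv2.INTER_CUBIC))
E
```

```text
(700, 800, 3)
```

View pics/topc.png

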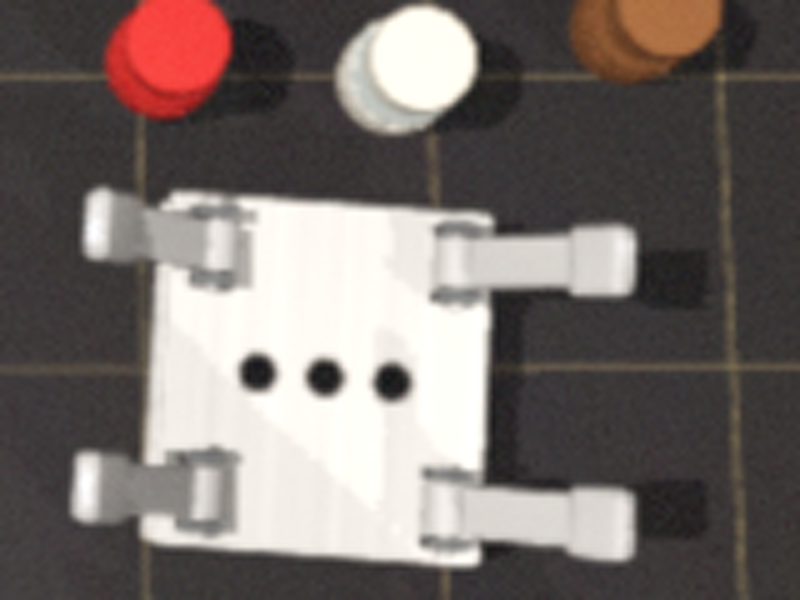

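View pics/scenec.png

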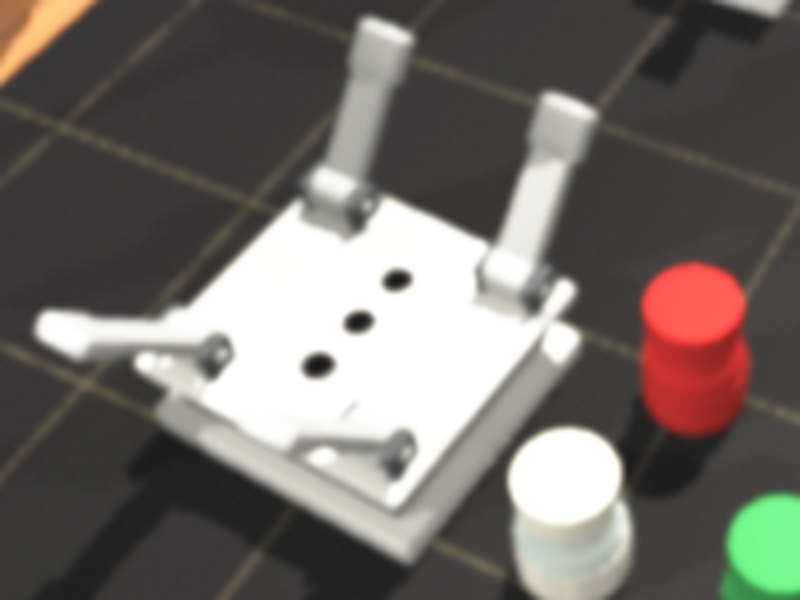

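```bash
cat > h.py <<'E'
import numpy as np, cv2
from scipy.optimize import least_squares
CAM={"top":(48.96952619999644,273.1216261619632,219.309395525002,[[-0.0026,-0.9928,0.1195,527.2728],[-1.0,0.0015,-0.0096,-18.3267],[0.0094,-0.1196,-0.9928,900.4432],[0,0,0,1]]),
"scene":(53.41880110151091,283.7838575476508,205.1170626303144,[[0.8956,0.31,-0.3191,858.2422],[0.4447,-0.6417,0.6249,-490.4819],[-0.011,-0.7016,-0.7125,572.5434],[0,0,0,1]])}
def proj(P,cam):
    v,cx,cy,T=cam; T=np.array(T); f=210/np.tan(np.radians(v/2))
    p=(np.asarray(P)-T[:3,3])@T[:3,:3]
    return np.stack([f*p[...,0]/p[...,2]+cx,f*p[...,1]/p[...,2]+cy],-1)
def ray(px,cam,z):
    v,cx,cy,T=cam; T=np.array(T); f=210/np.tan(np.radians(v/2))
    d=T[:3,:3]@np.array([(px[0]-cx)/f,(px[1]-cy)/f,1]); return T[:3,3]+d*(z-T[2,3])/d[2]
LV={"a":(1,1),"b":(1,-1),"c":(-1,-1),"d":(-1,1)}
def F2W(p,pose):
    c,s=np.cos(pose[2]),np.sin(pose[2]); R=np.array([[c,-s,0],[s,c,0],[0,0,1]])
    return np.asarray(p)@R.T+np.array([pose[0],pose[1],0])
def lev(l,q,r,h=0,w=0):  # point at r along bar, h above axis, w lateral (frame)
    sx,sy=LV[l]; return np.array([45*sx+w, sy*(45+r*np.cos(q)-h*np.sin(q)), 53+r*np.sin(q)+h*np.cos(q)])
E
python3 - <<'E'
from h import *
tc=lambda x,y:(290+x/5,190+y/5)
sc=lambda x,y:(110+x/4,170+y/4)
pts=[((65,60,44),"top",tc(173,190)),((65,-60,44),"top",tc(493,215)),((-65,-60,44),"top",tc(480,567)),((-65,60,44),"top",tc(142,543)),
((0,0,44),"top",tc(325,377)),((0,0,44),"scene",sc(358,321))]
r=least_squares(lambda p:np.concatenate([proj(F2W(np.array(P,float),p),CAM[c])-u for P,c,u in pts]),[430,-150,0],loss="soft_l1")
print(r.x);print(r.fun.reshape(-1,2).round(1))
print([ray(u,CAM[c],44).round(1).tolist() for P,c,u in pts])
pose=r.x
print("jar",ray(tc(423,58),CAM["top"],62).round(1), "red",ray(tc(180,45),CAM["top"],62).round(1),"brown",ray(tc(672,10),CAM["top"],62).round(1))
# tip end-edge mid (upper edge), outer end
for l,u in dict(a=(88,222),b=(636,261),c=(635,524),d=(75,487)).items():
  for q in np.arange(.7,1,.05):
    print(l,round(q,2),((proj(F2W(lev(l,q,75,0),pose),CAM["top"])-[290,190])*5).round(),u,((proj(F2W(lev(l,q,75,0),pose),CAM["scene"])-[110,170])*4).round())
E
```

```text
[ 5.44282662e+02 -1.77385612e+02 -7.94970765e-02]
[[-0.   0. ]
 [ 0.   0. ]
 [-0.7 -0. ]
 [ 1.7 -0.3]
 [-0.3 -0. ]
 [-0.2 -0.1]]
[[613.9, -122.8, 44.0], [604.3, -242.3, 44.0], [474.7, -233.3, 44.0], [483.7, -109.3, 44.0], [544.2, -178.0, 44.0], [544.6, -177.4, 44.0]]
jar [ 660.8 -213.6   62. ] red [ 665.8 -124.    62. ] brown [ 678.7 -306.5   62. ]
a 0.7 [ 68. 221.] (88, 222) [583. 105.]
a 0.75 [ 75. 221.] (88, 222) [579. 104.]
a 0.8 [ 84. 221.] (88, 222) [575. 103.]
a 0.85 [ 92. 221.] (88, 222) [571. 102.]
a 0.9 [101. 221.] (88, 222) [566. 102.]
a 0.95 [110. 221.] (88, 222) [562. 103.]
a 1.0 [120. 221.] (88, 222) [557. 104.]
b 0.7 [654. 267.] (636, 261) [240. 477.]
b 0.75 [650. 266.] (636, 261) [244. 466.]
b 0.8 [645. 265.] (636, 261) [248. 456.]
b 0.85 [639. 263.] (636, 261) [252. 446.]
b 0.9 [633. 262.] (636, 261) [256. 435.]
b 0.95 [626. 261.] (636, 261) [261. 425.]
b 1.0 [619. 260.] (636, 261) [266. 414.]
c 0.7 [644. 528.] (635, 524) [ 47. 366.]
c 0.75 [640. 528.] (635, 524) [ 50. 356.]
c 0.8 [634. 527.] (635, 524) [ 53. 346.]
c 0.85 [629. 527.] (635, 524) [ 57. 336.]
c 0.9 [622. 527.] (635, 524) [ 61. 326.]
c 0.95 [616. 526.] (635, 524) [ 65. 316.]
c 1.0 [608. 526.] (635, 524) [ 70. 307.]
d 0.7 [ 50. 482.] (75, 487) [406.  30.]
d 0.75 [ 57. 483.] (75, 487) [402.  29.]
d 0.8 [ 66. 483.] (75, 487) [397.  28.]
d 0.85 [ 74. 484.] (75, 487) [392.  27.]
d 0.9 [ 83. 485.] (75, 487) [387.  26.]
d 0.95 [ 93. 486.] (75, 487) [382.  27.]
d 1.0 [102. 487.] (75, 487) [376.  27.]
```

View pics/wrist0.png

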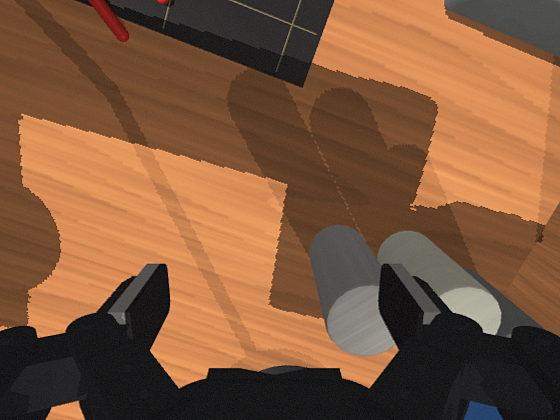

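Frame origin is at (544, -177) with yaw -0.08. The levers start at about 0.8–0.9 rad, and the jar stands at (661, -214). The four-lever clamp and the white-capped jar match the description. I'll first touch lever_a lightly, to calibrate the height of the closed fingertips.

```bash
cat > m.py <<'E'
from h import *
from cell import robot, viewer
pose=np.array([544.3,-177.4,-0.0795])
D=46.
def xy(l): 
    sx,sy=LV[l]; return F2W(np.array([45.*sx,sy*(45+D),0]),pose)[:2]
c,s=np.cos(pose[2]),np.sin(pose[2])
def Rm(sg): return np.array([[-s*sg,c*sg,0],[c*sg,s*sg,0],[0,0,-1]]).T.reshape(3,3).T if 0 else np.column_stack([sg*np.array([-s,c,0]),sg*np.array([c,s,0]),[0,0,-1]])
def P(l,z): return [*xy(l),z+173.]
def snap(n,cam="scene"):
    v=viewer.capture(cam); cv2.imwrite(f"pics/{n}.png",v["pixels"][:,:,::-1]); return v
E
python3 - <<'E'
from m import *
for l in "abcd":
  for sg in (1,-1):
    print(l,sg,[None if (q:=robot.solve_ik(P(l,z),Rm(sg))) is None else q.round(2).tolist() for z in (140,57)])
E
```

```text
a 1 [[-0.27, 0.5, -0.08, 0.99, 0.0, 1.38], [-0.27, 0.58, -0.19, 0.8, 0.0, 1.38]]
a -1 [[-0.27, 0.5, -0.08, 0.99, 0.0, -1.76], [-0.27, 0.58, -0.19, 0.8, 0.0, -1.76]]
b 1 [[-0.55, 0.57, 0.04, 1.04, 0.0, 1.1], [-0.55, 0.64, -0.06, 0.86, 0.0, 1.1]]
b -1 [[-0.55, 0.57, 0.04, 1.04, 0.0, -2.04], [-0.55, 0.64, -0.06, 0.86, 0.0, -2.04]]
c 1 [[-0.62, 0.42, -0.21, 0.94, 0.0, 1.03], [-0.62, 0.51, -0.32, 0.74, 0.0, 1.03]]
c -1 [[-0.62, 0.42, -0.21, 0.94, 0.0, -2.12], [-0.62, 0.51, -0.32, 0.74, 0.0, -2.12]]
d 1 [[-0.31, 0.34, -0.34, 0.89, 0.0, 1.35], [-0.31, 0.44, -0.44, 0.69, 0.0, 1.35]]
d -1 [[-0.31, 0.34, -0.34, 0.89, 0.0, -1.8], [-0.31, 0.44, -0.44, 0.69, 0.0, -1.8]]
```

```bash
python3 - <<'E'
from m import *
robot.close_gripper(20)
robot.movep(P("a",140),Rm(1))
st=robot.get_state();print(st["time_s"],st["contact_force"],st["width"])
r=robot.movel(P("a",82),speed=40,f_stop=2.0)
st=robot.get_state();print(r,st["time_s"],st["tcp_pos"],st["contact_force"])
snap("t1");snap("t1top","top")
a=cv2.imread("pics/t1.png")[120:320,100:340]; b=cv2.imread("pics/t1top.png")[190:310,290:450]
cv2.imwrite("pics/t1c.png",cv2.resize(a,None,fx=3,fy=3,interpolation=cv2.INTER_CUBIC))
E
```

```text
3.025 [-0.44983779  0.76684361  0.24740024] 0.21365788938732563
True 3.825 [596.42772676 -89.43383906 284.88337136] [0.67456534 2.58462368 2.93610156]
```

View pics/t1c.png

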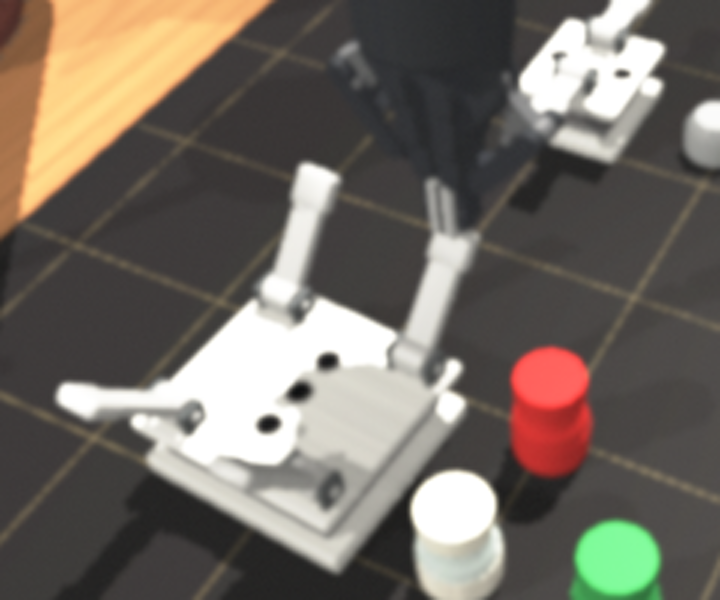

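```bash
python3 - <<'E'
from h import *
pose=np.array([544.3,-177.4,-0.0795])
def box(im,l,q,col,cam,o,f):
    for r0,r1,w,h in ((0,53,9,4),(53,75,12,5)):
        C=np.array([[lev(l,q,r,hh,ww) for ww,hh in ((-w,-h),(w,-h),(w,h),(-w,h))] for r in (r0,r1)])
        p=((proj(F2W(C,pose),CAM[cam])-o)*f).round().astype(int)
        for i in range(4):
            for A,B in ((p[0,i],p[1,i]),(p[0,i],p[0,(i+1)%4]),(p[1,i],p[1,(i+1)%4])): cv2.line(im,tuple(map(int,A)),tuple(map(int,B)),col,1)
for q,n in ((.83,"q83"),(.93,"q93")):
    s=cv2.imread("pics/scenec.png"); t=cv2.imread("pics/topc.png")
    for l in "abcd":
        box(s,l,q,(0,0,255),"scene",[110,170],4); box(t,l,q,(0,0,255),"top",[290,190],5)
    im=np.hstack([s,t]); cv2.imwrite(f"pics/{n}.png",cv2.resize(im[:600],(800,300)))
    cv2.imwrite(f"pics/{n}s.png",s);cv2.imwrite(f"pics/{n}t.png",t)
t=cv2.imread("pics/t1.png")
im=cv2.resize(t[150:250,200:300],None,fx=6,fy=6,interpolation=cv2.INTER_CUBIC)
for z,col in ((284.9-173,(0,0,255)),(284.9-186,(0,255,0))):
    c,s=np.cos(-.0795),np.sin(-.0795)
    C=np.array([[596.4+c*a-s*b,-89.4+s*a+c*b,z] for a,b in ((-15,-11),(15,-11),(15,11),(-15,11))])
    p=((proj(C,CAM["scene"])-[200,150])*6).round().astype(int); cv2.polylines(im,[p.reshape(-1,1,2).astype(np.int32)],True,col,1)
cv2.imwrite("pics/t1f.png",im)
E
```

```text
(no output)
```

View pics/t1f.png

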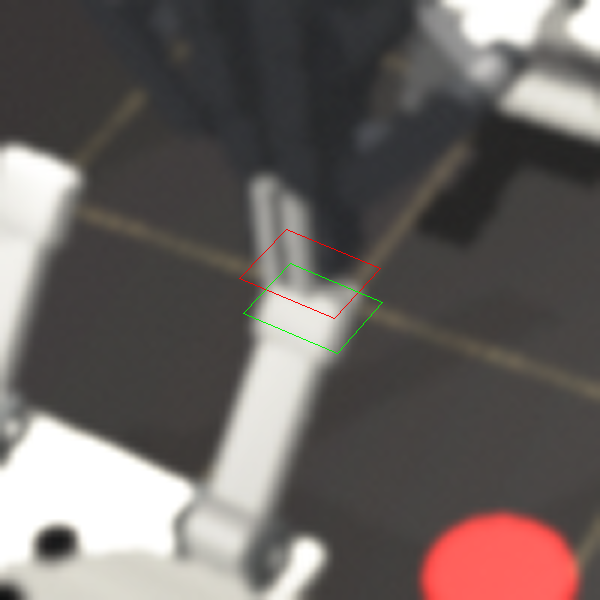

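View pics/q93s.png

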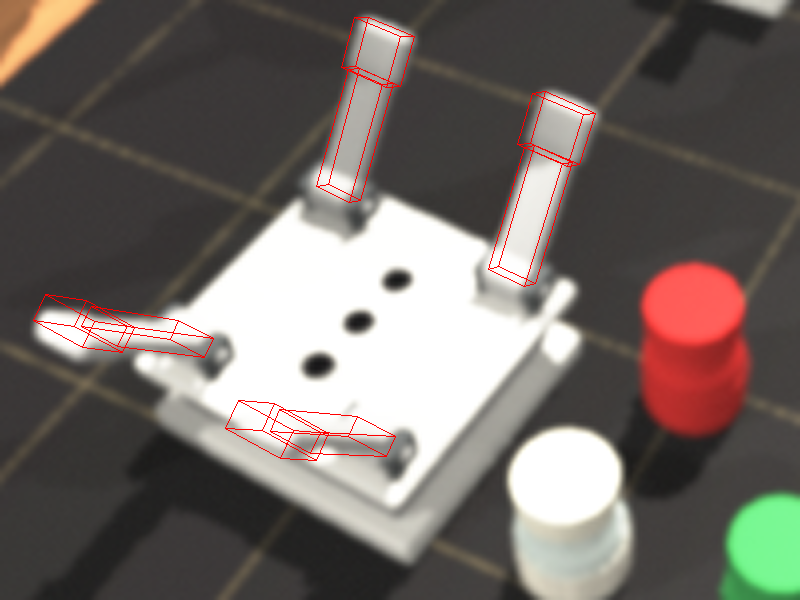

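View pics/q93t.png

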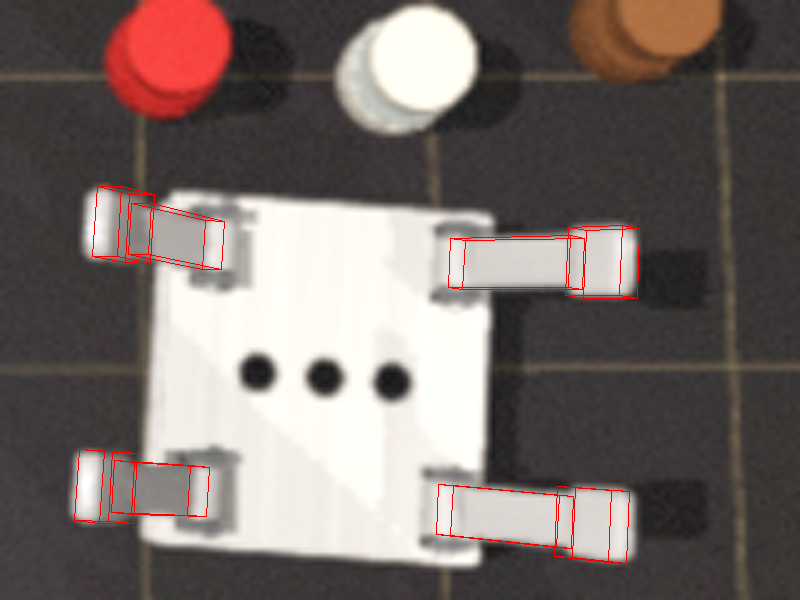

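The overlay fits levers at about 0.85–0.93 rad. The visible pad tip agrees with 173 mm, and contact falls near the end of the lever (about 112 mm high). I'll move the press point 8 mm inward and do the first lever.

```bash
sed -i 's/^D=46./D=38./' m.py; cat >> m.py <<'E'
def over(name,cam,qs,o,sz,f):
    im=snap(name,cam)["pixels"][:,:,::-1].copy()
    im=cv2.resize(im[o[1]:o[1]+sz[1],o[0]:o[0]+sz[0]],None,fx=f,fy=f,interpolation=cv2.INTER_CUBIC)
    for l,q in qs.items():
        for r0,r1,w,h in ((0,53,9,4),(53,75,12,5)):
            C=np.array([[lev(l,q,r,hh,ww) for ww,hh in ((-w,-h),(w,-h),(w,h),(-w,h))] for r in (r0,r1)])
            p=((proj(F2W(C,pose),CAM[cam])-o)*f).round().astype(int)
            for i in range(4):
                for A,B in ((p[0,i],p[1,i]),(p[0,i],p[0,(i+1)%4]),(p[1,i],p[1,(i+1)%4])): cv2.line(im,tuple(map(int,A)),tuple(map(int,B)),(0,0,255),1)
    cv2.imwrite(f"pics/{name}.png",im)
E
python3 - <<'E'
from m import *
robot.movel(P("a",130),speed=150)
r=robot.movel(P("a",71.6),speed=60)
st=robot.get_state();print(st["tcp_pos"],st["contact_force"])
robot.movel(P("a",130),speed=200)
st=robot.get_state();print(st["time_s"])
robot.movep(P("c",130),Rm(1)); print(robot.get_state()["time_s"])
over("h1","scene",dict(a=.43),[110,140],[200,150],4)
over("h1t","top",dict(a=.43),[290,190],[160,120],5)
E
```

```text
[595.72822423 -98.33930473 244.63459496] [-0.61888218  0.36800017  0.5274847 ]
5.775
6.5583
```

View pics/h1.png

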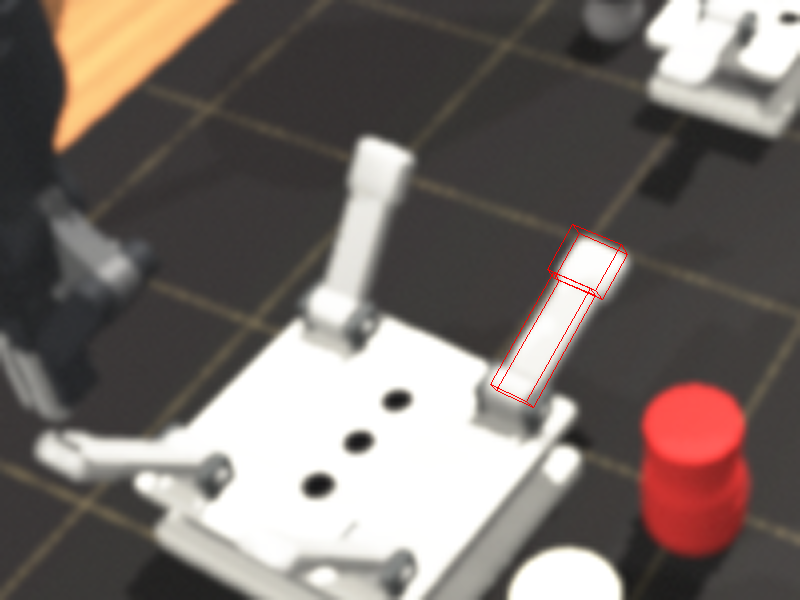

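View pics/h1t.png

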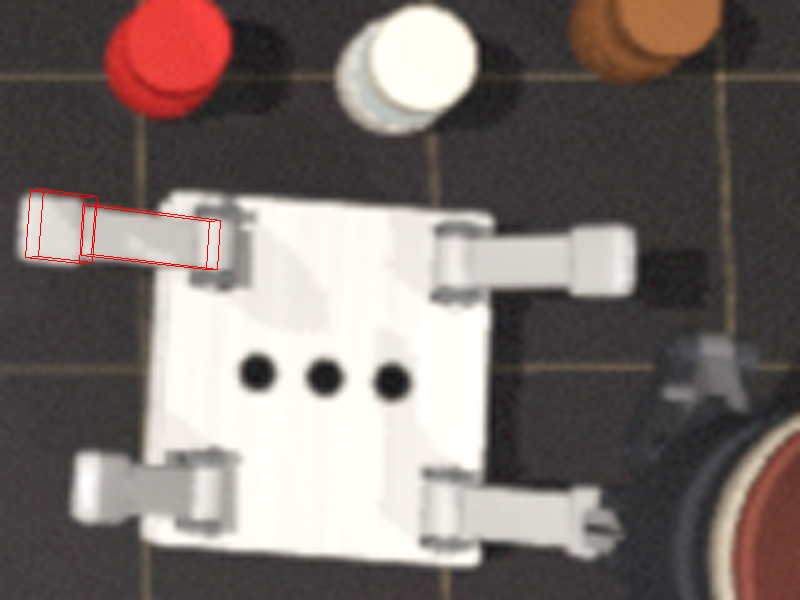

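Lever a sits at about 0.4 rad, close to the overlay, and the jar and look-alikes haven't moved. Next is c, then b and d.

```bash
python3 - <<'E'
from m import *
for l in "cbd":
    robot.movep(P(l,130),Rm(1))
    robot.movel(P(l,71.6),speed=60)
    st=robot.get_state();print(l,st["tcp_pos"].round(1),st["contact_force"].round(1))
    robot.movel(P(l,130),speed=200)
robot.movep([430,-60,330],Rm(1)); print(robot.get_state()["time_s"])
over("h2","scene",{l:.43 for l in "abcd"},[110,140],[200,150],4)
over("h2t","top",{l:.43 for l in "abcd"},[290,190],[160,120],5)
E
```

```text
c [ 492.8 -256.4  244.5] [-0.6 -0.1  0.8]
b [ 582.5 -263.5  244.4] [-0.  -0.4  0.6]
d [506.  -91.2 244.6] [0.1 0.4 0.4]
13.2833
```

View pics/h2.png

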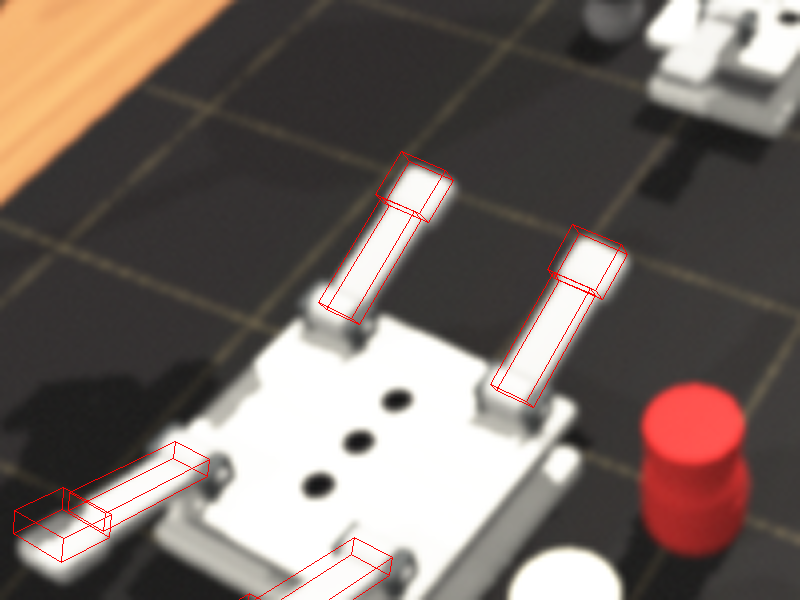

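View pics/h2t.png

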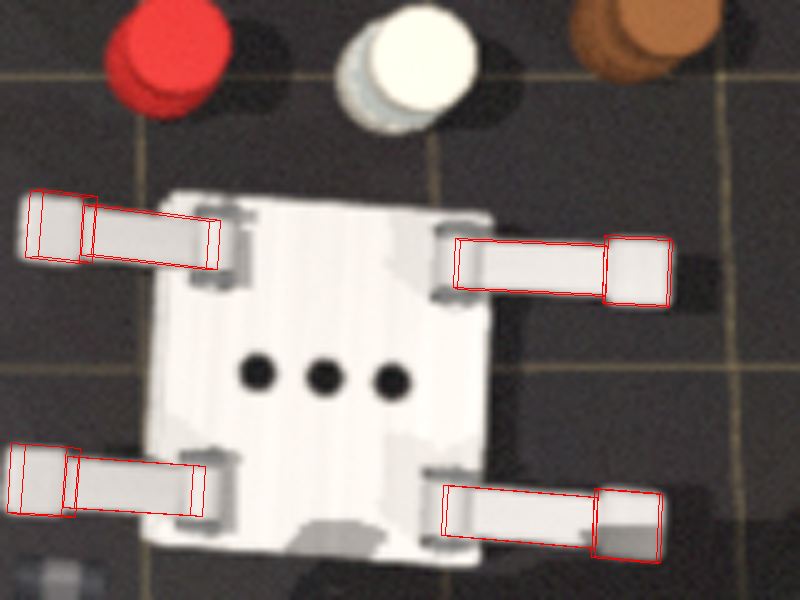

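All four levers are about 0.35–0.42 rad, well inside the halfway window. For the second pass the order is a, c, b, d.

```bash
python3 - <<'E'
from m import *
for l in "acbd":
    robot.movep(P(l,115),Rm(1))
    robot.movel(P(l,80),speed=100)
    r=robot.movel(P(l,52),speed=35,f_stop=20)
    st=robot.get_state();print(l,r,st["tcp_pos"].round(1),st["contact_force"].round(1))
    robot.movel(P(l,115),speed=150)
    if l=="a":
        over("f1","scene",{l:0},[110,140],[200,150],4)
robot.movep([430,-60,330],Rm(1)); print(robot.get_state()["time_s"])
over("f2","scene",{l:.0 for l in "abcd"},[90,190],[200,150],4)
over("f2t","top",{},[290,190],[160,120],5)
E
```

```text
a True [596.  -97.9 230.3] [-2.9  0.8 10.2]
c True [ 493.1 -257.2  230.2] [-2.   2.4  9.9]
b True [ 582.9 -264.2  230.3] [-1.4  0.8  9.6]
d True [506.3 -90.8 230.2] [-3.1  1.8 13.5]
23.4333
```

View pics/f2.png

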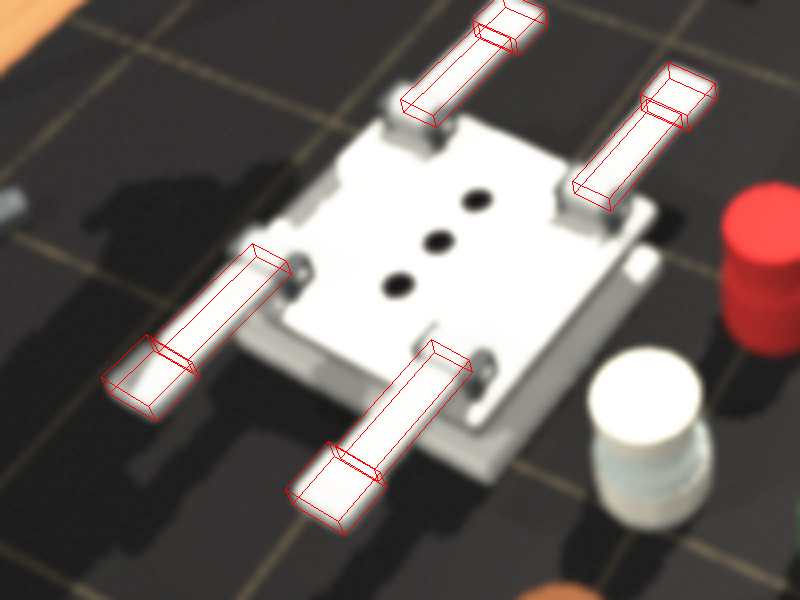

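View pics/f2t.png

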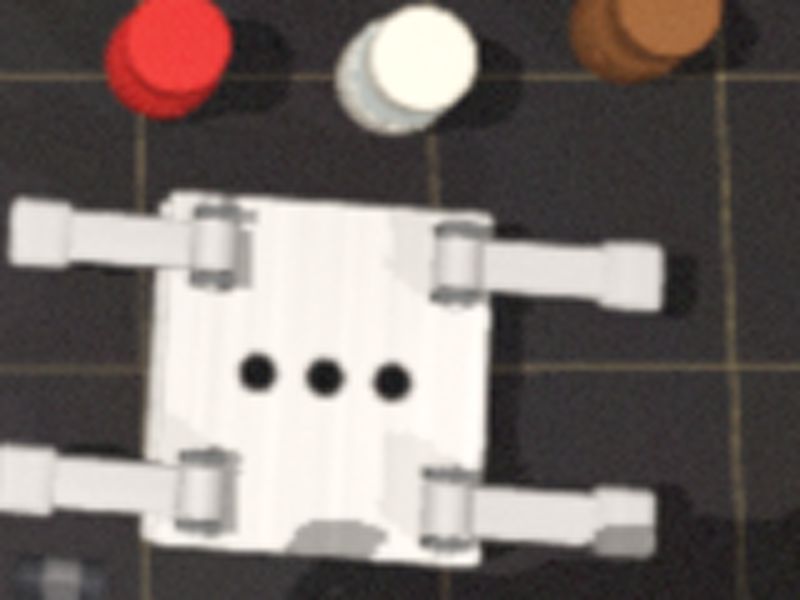

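All four levers match the level overlay, and every press ended on a firm stop at a tip height of 57.2–57.3 mm, close to the 57 mm expected. The jar is upright and where it was, and the arm is clear, so I'm handing in.

```bash
python3 - <<'E'
from m import *
robot.wait(0.3); print(robot.sign_off()); print(robot.get_state()["time_s"])
E
```

```text
the job is handed in; nothing more can be done
None
the job is handed in; nothing more can be done
```

The job is done and handed in. I pressed the larger frame's four levers in two crosswise passes, order a, c, b, d each time, using the closed fingertips. All presses were finished and the arm clear at 23.4 s.

- **Halfway:** the pictures after the first pass showed all four levers at about 0.35–0.42 rad, inside the 0.2–0.65 window.
- **Fully down:** every press in the second pass ended on a firm stop with the tip at 57.2–57.3 mm, where about 57 mm was expected. The level overlay matched all four levers afterwards.
- **Jar:** the white-capped cement jar is upright and had not visibly moved, and the arm was clear of everything at hand-in.
- **Disagreement:** my first light touch on lever a met it about 6 mm higher than predicted, near the end of the lever. I moved the press point 8 mm closer to the pivot, and the later checks agreed within 1–3 mm.

The sign-off reports no verdict, so these pictures and readings are my only confirmation.

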